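Take the spent column off the vented chromatography station

TASK

Change-over at the chromatography station: first vent it by pulling the red knob on the grey valve block up to its detent, then snap the steel column forward out of its two spring clips so that it comes to rest, let go, on the blue catch supports just in front of them. Then lay the column in the groove of the green cradle, centred, and last push the red knob fully home again. Do not let the column fall to the bench, and leave the other things on the bench where they are.

Things in the scene. Friction and masses are not known exactly. Their poses are not given: they have to be found in the camera images.
- vent_knob (a joint): lift of the red pull knob above its home position, m: 0 = fully home, 0.020 = pulled up to its stop. It moves straight up and down. An over-centre detent holds it at both ends: about 5 N at most to move it either way, and it snaps on by itself past half travel.
- vent_knob_mid (a point): centre of the red round knob (40 mm diameter, 24 mm tall, axis vertical) on top of the valve block; moves with the knob. Its top face is 12 mm above this point. With the knob home this point is 81 mm above the bench; the knob sits on a steel collar of 22 mm diameter that stands 14 mm above the block's top face, so there is free room beside and below the knob's rim.
- valve: fixed grey valve block, 100 (x) x 90 (y) x 55 mm tall; origin at the centre of its underside, z up; the knob is at the middle of its top. It and the cradle may be on either side.
- column_mid (a point): centre of the loose steel column: a round bar of 25 mm diameter and 160 mm long along this point's y axis, with orange end fittings of 30 mm diameter (from 68 to 84 mm from the centre) and small nozzles (to 88 mm). About 0.2 kg. It starts in the clips, its axis level, 75 mm above the bench.
- column: the same steel column; origin at its centre, y along its axis.
- station: fixed white column station; origin under its centre, z up, -x is forward, out of the clips. Base plate 12 mm thick, x -110 to 80 mm, y -100 to 100. Two grey pillars at y = +-50 mm (16 mm wide in y, x 13 to 43 mm, 88 mm high) each carry a C-clip. Behind the column, between the pillars, it is free for y -40 to 40, x 13 to 60 mm, down to 42 mm above the bench.
- station_clip_mid (a point): centre of the clipped column's place, midway between the clips, 75 mm above the bench; axes as the station. Each steel C-clip is 16 mm wide in y, opens to -x (jaw tips at x = -19 mm), about 95 mm high, with sprung upper and lower jaws. Together they let go at about 10 N once the column has moved 12 to 18 mm to -x; it then rolls down to the catch supports by itself. Pushed unevenly, one end may come out first.
- station_catch_mid (a point): where the column's centre comes to rest on the blue catch supports: station frame (-67, 0, 43.5 mm), axes as the station. The supports are two ribs 16 mm wide at y = +-50 mm, ramps that fall to -x and end in a front stop 72 mm high at x = -75 to -97 mm; between the ribs it is open down to the base plate (12 mm), so the column can be gripped there at its middle.
- cradle: fixed green cradle; origin at the centre of its underside, z up. Base plate 90 (x) x 130 (y) x 10 mm; two V ribs, 16 mm wide, at y = +-45 mm, groove along y, V bottom 20 mm and rib tops 41 mm above the bench; open between the ribs.
- cradle_seat (a point): where the column's centre belongs when it lies in the cradle's groove: 37.7 mm above the bench, at the cradle's middle; y along the groove.
- beaker: glass beaker, 70 mm diameter, 90 mm tall; origin under its centre. Bystander.
- tube_rack: blue tube rack, 120 x 85 x 52 mm; origin under its centre. Bystander.
- bottle: amber bottle, 70 mm diameter, 160 mm tall; origin under its centre. Bystander.
- jar: white jar, 70 mm diameter, 90 mm tall; origin under its centre. Bystander.
- spatula: spatula 180 mm long lying flat along its x axis. Bystander.
- tip_box: orange pipette-tip box, 120 x 85 x 60 mm; origin under its centre. Bystander.
There are look-alikes about, which are no part of the job. Leave any purple look-alike of the column alone.

How it is judged:
By the outcome, as a careful person would: the job done as asked, in the order asked, and still so for the second after the job is handed in, with the robot touching nothing.
It also fails if it takes over 72 s, if anything falls off the work surface, if the arm or the gripper's body presses on something with over 40 N, if the wrist force passes 120 N, or if a joint passes its speed limit or range.

ROBOT

A 6-joint arm with a two-finger parallel gripper is mounted at the origin on the work surface. World frame = base frame: x ahead of the robot, y to its left, z up, the work surface at z = 0. Lengths are in mm, angles in rad, forces in N, time in s.
With the tool pointing down it reaches from about 275 to 750 mm from the base axis. Payload 10.2 kg.
Tool frame: the origin (TCP) lies midway between the tips of the shut fingers; the grasp point (between the pads) lies 19 mm behind it; z points along the fingers, y is the direction in which the jaws open and shut (so a half turn about z gives the same grasp; the last joint's range is limited). The gripper opens to 85 mm and grips with 20 to 120 N. Pads are 22 mm wide; open, the fingers measure 114 mm over their backs; the gripper's body (76 mm by 85 mm) begins 54 mm behind the grasp point. The pads swing forward as they close: fully open they stand 13 mm farther back than shut.
Start: joints at [0.993, 0.313, 1.498, -0, 1.331, -0.223], TCP at [182.399, 492.302, 231.294] pointing down, gripper open.
Joint ranges: [-2.94, 2.94], [-0.97, 2.17], [0.19, 2.56], [-1.23, 4.37], [0.02, 3.11], [-2.88, 2.88]. Speed limits (rad/s): [2.39, 2.39, 3.01, 3.14, 3.14, 3.14].

INTERFACE

Orientations are given as a unit quaternion [w, x, y, z].
In Python, from rig import sense, optics, ctrl gives the robot as it stands.
- The arm moves only by the tool play_rows, never from a script. Its argument "plan" is a list of rows, each a list of 7 numbers: the shift along the world's x, y, z in mm, then the turn, a rotation vector about the world's x, y, z in rad, then the opening, from -1 (shut) to 1 (fully open), so that 0 is half open. A call has 1 to 5 rows; each row shifts and turns the pose as measured when the row begins; what a row does not reach is not made up. A row lasts 1/12 s, in which the tool goes at most 41.7 mm and 7.16 degrees, less where a joint would pass 70% of its speed; a pose out of reach is approached as far as the arm can. A call is refused whole if a number of a shift passes 41.7 or a number of a turn 0.125, either way. A call with a gripper value outside its range is refused whole. The fingers move at their own pace and stop on an object; "grip_force" is the grip in N (left out, the last holds). Time passes only in rows, so rows that do not move let the fingers close. It gives the time, the measured TCP pose, the force and the opening at its end, in the units of the state.
- sense(): the state, without advancing time (a new reading comes with each control period).
- optics.capture(name): name is "scene" or "top" or "wrist"; returns a dict with "img" (400x640x3 uint8, blue, green, red), "fx", "fy", "cx", "cy" (pixels), "dist" ([k1, k2, p1, p2, k3] as OpenCV has them; the pictures are not rectified), "world_to_cam" (4x4, takes a point from world to camera coordinates). Camera axes: x right, y up, looking along -z (the intrinsics and any distortion apply to the point x, -y, -z); pixel columns grow to the right and rows downward; lengths in mm; the calibration is good to about 2 mm. A picture is of the moment at which its call begins. There is no depth.
- ctrl.finish_job(): hands the job in, once; it reports no verdict.
The state is a dict: "time_s": time; "joints": joint angles; "dq": joint speeds; "tau": joint torques, N m; "eef_pos": TCP position; "ee_rot": TCP orientation; "force": force on the tool from outside, world axes, zero at the start; "wrist_torque": the same for the moment, N m; "grip_width": opening from 0.0 (shut) to 1.0 (fully open).
Only numpy, scipy, OpenCV 4.12 (cv2) and the standard library are available. Lean on these libraries where they do the work, as an engineer would, in place of code of your own. Each camera call takes 0.05 s, during which the arm holds its last target. There are 200 camera calls.

## Working session

There is one attempt and no reset: what is moved stays moved. The work goes in short steps, Python scripts to look and compute and a tool call to move; the robot and the scene stay as the last step left them, time stands still between calls to the robot, and variables do not carry over. Pictures are saved under pics/ and viewed, about 8 in all and at most 12, crops included, and the job is handed in when it is done.

Besides the shell and the picture viewer there is one more tool, called after "Emit:" by a JSON object that holds its "op" and its "data", one argument or row to a line. play_rows: Moves the arm, as the interface text tells. Its arguments: {"type":"object","properties":{"plan":{"type":"array"},"grip_force":{"type":"number"}},"required":["plan"]}

```bash
ls; mkdir -p pics
cat > h.py <<'E'
import numpy as np, cv2
from rig import sense, optics, ctrl
def cap(n):
    return optics.capture(n)
def ray(c,px):
    K=np.array([[c['fx'],0,c['cx']],[0,c['fy'],c['cy']],[0,0,1.]])
    p=cv2.undistortPoints(np.array([[px]],float),K,np.array(c['dist'],float))[0,0]
    M=np.array(c['world_to_cam']);R=M[:3,:3]
    return -R.T@M[:3,3], R.T@np.array([p[0],-p[1],-1.])
def plane(c,px,z):
    o,d=ray(c,px); return o+d*(z-o[2])/d[2]
def proj(c,P):
    M=np.array(c['world_to_cam']);q=M[:3,:3]@np.array(P,float)+M[:3,3]
    K=np.array([[c['fx'],0,c['cx']],[0,c['fy'],c['cy']],[0,0,1.]])
    return cv2.projectPoints(np.array([[q[0],-q[1],-q[2]]]),np.zeros(3),np.zeros(3),K,np.array(c['dist'],float))[0][0,0]
E
python3 - <<'E'
from h import *
import pickle
print(sense())
for n in ('scene','top'):
    c=cap(n); pickle.dump(c,open(n+'.pkl','wb')); cv2.imwrite(f'pics/{n}0.png',c['img'])
    o,d=ray(c,(320,200)); print(n,o,d)
E
```

```text
pics
{'time_s': 0.0, 'joints': array([ 9.92605194e-01,  3.13478455e-01,  1.49846843e+00, -1.68836454e-06,
        1.33099539e+00, -2.23349447e-01]), 'dq': array([ 0.00164409,  0.00013165,  0.00039434, -0.00050762,  0.00059296,
       -0.00059271]), 'tau': array([ 2.82311421e-04, -4.12270582e+01, -2.59739292e+01, -1.81362025e-04,
        4.15352115e-03, -2.74273138e-07]), 'eef_pos': array([182.24431283, 492.0688667 , 230.70871809]), 'ee_rot': array([-2.62507263e-04,  1.76491255e-01,  9.84301977e-01, -6.21658677e-04]), 'force': array([-0.03030473, -0.51340749, -0.88436138]), 'wrist_torque': array([ 0.03673153, -0.0438568 ,  0.03272101]), 'grip_width': 0.9997682722057353}
scene [1136.39538202 -877.90221111 1024.91239419] [-0.41162175  0.60841695 -0.67908581]
top [ 446.75476911  -40.387474   1169.9466556 ] [ 0.02288324 -0.00573806 -0.99990066]
```

View pics/scene0.png

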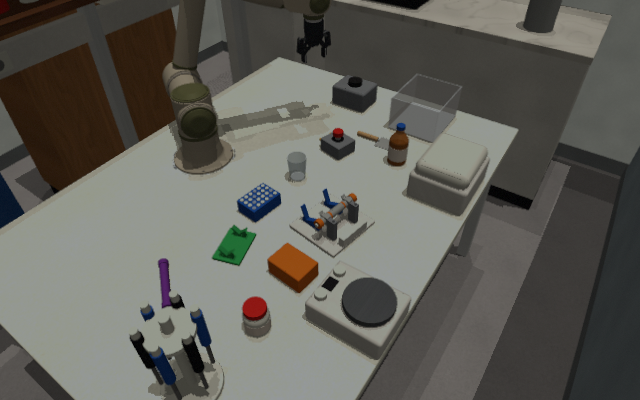

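View pics/top0.png

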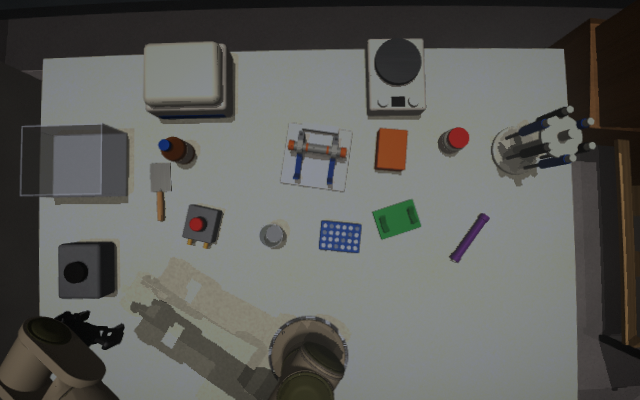

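Top view: the red knob is at (197,224) on the small grey block. The column with orange ends runs (293,146)–(341,153) in the white station, with its blue supports below (toward the robot). The green cradle is at (397,219).
Look-alikes: the black-knob block (76,271), the red jar lid (458,138) and the purple bar (470,237). I choose the red knob, the steel column with orange ends and the green cradle.

Run:
```python
from h import *
import pickle
C={n:pickle.load(open(n+'.pkl','rb')) for n in('scene','top')}
def tri(a,b):
    (o1,d1),(o2,d2)=ray(C['top'],a),ray(C['scene'],b)
    s=np.linalg.lstsq(np.c_[d1,-d2],o2-o1,rcond=None)[0]
    p,q=o1+d1*s[0],o2+d2*s[1]; return (p+q)/2,np.linalg.norm(p-q)
def blobs(n,lo,hi,amin,roi):
    im=C[n]['img']; h=cv2.cvtColor(im,cv2.COLOR_BGR2HSV); m=cv2.inRange(h,lo,hi)
    z=np.zeros_like(m); x0,y0,x1,y1=roi; z[y0:y1,x0:x1]=m[y0:y1,x0:x1]
    cs=cv2.findContours(z,cv2.RETR_EXTERNAL,cv2.CHAIN_APPROX_NONE)[0]
    return [c for c in cs if cv2.contourArea(c)>amin]
cen=lambda c:np.array(cv2.minAreaRect(c)[0])
t=C['top'];s=C['scene'];print(t['fx'])
for n,roi in(('top',(185,210,215,240)),('scene',(325,122,350,145))):
    for c in blobs(n,(0,120,60),(8,255,255),8,roi): print('knob',n,cv2.minAreaRect(c), plane(C[n],cen(c),90) )
for n,roi in(('top',(280,120,355,190)),('scene',(295,185,365,245))):
    for c in blobs(n,(3,120,80),(18,255,255),6,roi): print('fit',n,cv2.minAreaRect(c),plane(C[n],cen(c),75+ (8 if n=='top' else 5)))
    for c in blobs(n,(100,120,40),(125,255,255),10,roi): print('blue',n,cv2.minAreaRect(c),plane(C[n],cen(c),45))
for c in blobs('top',(45,100,40),(80,255,255),50,(365,190,430,245)):
    b=cv2.boxPoints(cv2.minAreaRect(c)); print('cradle');P=[plane(t,p,10) for p in b]; print(np.round(P,1),np.mean(P,0)); print([np.linalg.norm(P[i]-P[i-1]) for i in range(4)])
# white base plate of station
for c in blobs('top',(0,0,150),(180,60,255),1000,(270,110,365,200)):
    print('plate?',cv2.minAreaRect(c))
a=cv2.resize(t['img'][110:250,180:430],None,fx=3,fy=3,interpolation=cv2.INTER_CUBIC)
cv2.imwrite('pics/crop.png',a)
```

```text
378.6328883868369
knob top ((195.5, 224.0), (12.0, 13.0), 90.0) [409.55597084 310.59540874  90.        ]
knob scene ((338.1600036621094, 131.8800048828125), (9.600000381469727, 8.40000057220459), 53.13010025024414) [418.2072057  306.65148964  90.        ]
fit top ((343.01348876953125, 151.91891479492188), (5.260767459869385, 8.38434886932373), 9.462322235107422) [ 609.24622236 -115.78860994   83.        ]
fit top ((327.26922607421875, 149.65383911132812), (1.9611613750457764, 7.0601806640625), 11.309932708740234) [616.66290829 -70.43312369  83.        ]
fit top ((306.5810852050781, 146.51351928710938), (1.972787857055664, 7.069156646728516), 9.462321281433105) [626.92369932 -10.8343746   83.        ]
fit top ((290.5, 144.0), (8.0, 5.0), 90.0) [635.14678539  35.53191876  83.        ]
blue top ((330.3912048339844, 171.05868530273438), (4.746894359588623, 24.624515533447266), 8.530765533447266) [558.19153938 -79.48857941  45.        ]
blue top ((297.5405578613281, 166.2567596435547), (5.425166606903076, 24.659847259521484), 9.462322235107422) [574.42527082  18.20192392  45.        ]
fit
[... 157 characters left out ...]
00305175781, 196.00001525878906), (8.485280990600586, 4.242640495300293), 45.0) [639.86312797  41.66347034  80.        ]
blue scene ((307.0447692871094, 216.33380126953125), (23.815826416015625, 9.676859855651855), 53.74616622924805) [550.60605387 -84.60440269  45.        ]
blue scene ((327.3422546386719, 198.98106384277344), (18.590810775756836, 10.222137451171875), 51.8427734375) [559.56096884  17.28430821  45.        ]
cradle
[[ 433.5 -205.7   10. ]
 [ 471.2 -327.9   10. ]
 [ 387.8 -353.4   10. ]
 [ 350.4 -231.3   10. ]] [ 410.7226593  -279.58193754   10.        ]
[np.float64(86.92232204383319), np.float64(127.95895075367508), np.float64(87.25086731530307), np.float64(127.71980499753604)]
```

View pics/crop.png

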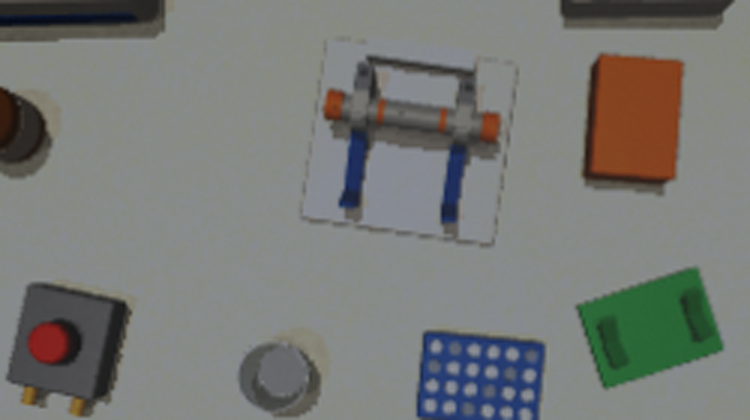

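The crop confirms the choices: red knob on the small grey block (px 197,224), steel column in the clips, green cradle with its ribs. The estimates are knob (~410, 307), column centre (622,-40) with station yaw ≈ -9.7°, and cradle (411,-280) with yaw ≈ +17°. The measured fitting and plate sizes fit the description. Next I move above the knob, turning ~10° to station y.

Emit:
{"op": "play_rows", "data": {
  "plan": [
    [28,-23,0,0,0,0.037,1],
    [28,-23,0,0,0,0.037,1],
    [28,-23,0,0,0,0.037,1],
    [28,-23,0,0,0,0.037,1],
    [28,-23,0,0,0,0.037,1]
  ]
}}

```text
time_s: 0.52
eef_pos: [321.2, 375.1, 229.1]
ee_rot: [-0.002, 0.076, 0.997, -0.001]
force: [-0.2, 1.2, -0.5]
grip_width: 0.999
```

Emit:
{"op": "play_rows", "data": {
  "plan": [
    [28,-23,0,0,0,0,1],
    [28,-23,0,0,0,0,1],
    [28,-23,0,0,0,0,1],
    [0,0,0,0,0,0,1],
    [0,0,0,0,0,0,1]
  ]
}}

```text
time_s: 0.93
eef_pos: [412.5, 297.1, 227.6]
ee_rot: [-0.003, 0.078, 0.997, -0.002]
force: [0.4, 0.4, -0.2]
grip_width: 0.999
```

```bash
cat > w.py <<'E'
from h import *
import sys
s=sense(); print(s['time_s'],s['eef_pos'],s['ee_rot'],s['force'],s['grip_width'])
c=cap('wrist'); cv2.imwrite(f'pics/{sys.argv[1]}.png',c['img']); import pickle; pickle.dump(c,open(sys.argv[1]+'.pkl','wb'))
print('cam',ray(c,(320,200)))
h=cv2.cvtColor(c['img'],cv2.COLOR_BGR2HSV)
E
python3 w.py w1
python3 - <<'E'
from h import *
import pickle
c=pickle.load(open('w1.pkl','rb')); h=cv2.cvtColor(c['img'],cv2.COLOR_BGR2HSV)
m=cv2.inRange(h,(0,120,50),(8,255,255))|cv2.inRange(h,(170,120,50),(180,255,255))
for k in cv2.findContours(m,cv2.RETR_EXTERNAL,cv2.CHAIN_APPROX_NONE)[0]:
    if cv2.contourArea(k)>100:
        (u,v),r=cv2.minEnclosingCircle(k); print((u,v),r,cv2.boundingRect(k),plane(c,(u,v),93),r/c['fx'])
E
```

```text
0.9333 [412.5362005  297.07420286 227.60492294] [-0.00266403  0.0778957   0.99695487 -0.00247804] [ 0.43482838  0.4405361  -0.245234  ] 0.9986628504215138
cam (array([328.46526995, 310.90008228, 370.45357715]), array([ 0.31189088, -0.04924174, -0.94888516]))
(333.2954406738281, 186.09091186523438) 20.25092315673828 (314, 166, 39, 41) [407.44834939 311.58993251  93.        ] 0.06903458078262954
```

View pics/w1.png

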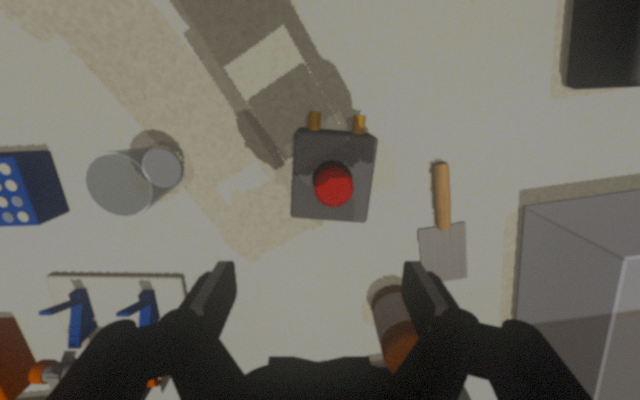

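The wrist view shows the red knob at (333,186) on its block, with the bottle at (395,320) farther out near the right finger. Cross-checking knob and station with all views.

Run:
```python
from h import *
import pickle
def red(n,roi):
    c=pickle.load(open(n+'.pkl','rb')); h=cv2.cvtColor(c['img'],cv2.COLOR_BGR2HSV)
    m=cv2.inRange(h,(0,110,40),(9,255,255))|cv2.inRange(h,(165,110,40),(180,255,255))
    x0,y0,x1,y1=roi; m=m[y0:y1,x0:x1]
    k=max(cv2.findContours(m,cv2.RETR_EXTERNAL,cv2.CHAIN_APPROX_NONE)[0],key=cv2.contourArea)
    (u,v),r=cv2.minEnclosingCircle(k); M=cv2.moments(k)
    px=(M['m10']/M['m00']+x0,M['m01']/M['m00']+y0)
    print(n,px,(u+x0,v+y0),cv2.boundingRect(k)); return c,px
A=[]
for n,roi in(('top',(180,205,220,245)),('scene',(320,118,356,150)),('w1',(300,150,370,220))):
    c,px=red(n,roi); print(plane(c,px,88)); A.append(ray(c,px))
N=[];B=[]
for o,d in A:
    d=d/np.linalg.norm(d);P=np.eye(3)-np.outer(d,d);N.append(P);B.append(P@o)
X=np.linalg.lstsq(np.vstack(N),np.hstack(B),rcond=None)[0];print(X)
s=sense(); from scipy.spatial.transform import Rotation as R
q=s['ee_rot'];print(R.from_quat([q[1],q[2],q[3],q[0]]).as_matrix())
```

```text
top (196.04639804639805, 223.8840048840049) (196.0, 223.88888931274414) (9, 13, 15, 13)
[409.79256621 309.66186766  88.        ]
scene (337.52913752913753, 132.63403263403262) (337.5, 133.0) (13, 10, 10, 10)
[417.35497789 303.68781189  88.        ]
w1 (333.08329891229516, 186.23433842764697) (333.0, 186.0) (14, 16, 39, 41)
[408.98642044 311.3724446   88.        ]
[410.82017351 311.96219207  81.01107762]
[[-0.98794985  0.15467973 -0.0054108 ]
 [ 0.15470634  0.98794833 -0.00490324]
 [ 0.00458716 -0.00568124 -0.99997334]]
```

Emit:
{"op": "play_rows", "data": {
  "plan": [
    [-2.5,14,0,0.004,0.004,0,1],
    [0,0,-38,0,0,0,1],
    [0,0,-38,0,0,0,1],
    [0,0,-30,0,0,0,1],
    [0,0,0,0,0,0,1]
  ]
}}

```text
time_s: 1.4
eef_pos: [405.9, 318.7, 120.0]
ee_rot: [-0.003, 0.075, 0.997, 0.002]
force: [-0.9, -0.1, 0.2]
grip_width: 0.997
```

Emit:
{"op": "play_rows", "data": {
  "plan": [
    [4,-7.5,0,0,0,0,1],
    [0,0,0,0,0,0,1],
    [0,0,0,0,0,0,1]
  ]
}}

```text
time_s: 1.65
eef_pos: [409.2, 313.8, 122.7]
ee_rot: [-0.002, 0.072, 0.997, 0.002]
force: [0.1, 0.5, -0.3]
grip_width: 1.0
```

```bash
python3 w.py w2
python3 - <<'E'
from h import *
import pickle
c=pickle.load(open('w2.pkl','rb')); h=cv2.cvtColor(c['img'],cv2.COLOR_BGR2HSV)
m=cv2.inRange(h,(0,110,40),(9,255,255))|cv2.inRange(h,(165,110,40),(180,255,255))
k=max(cv2.findContours(m,cv2.RETR_EXTERNAL,cv2.CHAIN_APPROX_NONE)[0],key=cv2.contourArea)
print(cv2.boundingRect(k)); b=cv2.boundingRect(k); print(plane(c,(b[0]+b[2]/2,b[1]+b[3]/2),87))
E
```

```text
1.65 [409.19548063 313.81016776 122.7449881 ] [-0.00232949  0.07249192  0.9973637   0.00227033] [ 0.13829714  0.47236241 -0.28151047] 1.0001520200452592
cam (array([324.79124275, 325.38722277, 265.59276776]), array([ 0.31361229, -0.03688406, -0.94887861]))
(287, 204, 58, 63)
[408.21151103 312.22952025  87.        ]
```

Knob confirmed at about (409.5, 312). Descend and grip.

Emit:
{"op": "play_rows", "data": {
  "plan": [
    [0.5,-1.5,-30,0,0,0,1],
    [0,0,-25,0,0,0,1],
    [0,0,-6,0,0,0,1],
    [0,0,0,0,0,0,1],
    [0,0,0,0,0,0,1]
  ]
}}

```text
time_s: 2.12
eef_pos: [414.0, 314.6, 68.2]
ee_rot: [0.005, 0.073, 0.997, 0.006]
force: [1.1, -0.8, -0.4]
grip_width: 0.993
```

Emit:
{"op": "play_rows", "data": {
  "plan": [
    [0,0,0,0,0,0,-1],
    [0,0,0,0,0,0,-1],
    [0,0,0,0,0,0,-1],
    [0,0,0,0,0,0,-1],
    [0,0,0,0,0,0,-1]
  ],
  "grip_force": 30
}}

```text
time_s: 2.53
eef_pos: [415.1, 310.8, 73.5]
ee_rot: [0.006, 0.071, 0.997, 0.002]
force: [0.5, 8.0, -4.1]
grip_width: 0.452
```

The fingers drifted up, so I open, lower and regrip.

Emit:
{"op": "play_rows", "data": {
  "plan": [
    [0,0,0,0,0,0,1],
    [0,0,0,0,0,0,1],
    [-3,0,-6,0,0,0,1],
    [-2,1,-8,0,0,0,1],
    [0,0,-2,0,0,0,1]
  ]
}}

```text
time_s: 2.95
eef_pos: [410.6, 312.5, 58.1]
ee_rot: [0.008, 0.071, 0.997, 0.003]
force: [-0.9, 0.3, 0.6]
grip_width: 1.005
```

Emit:
{"op": "play_rows", "data": {
  "plan": [
    [0,0,0,0,0,0,-1],
    [0,0,0,0,0,0,-1],
    [0,0,0,0,0,0,-1],
    [0,0,0,0,0,0,-1]
  ]
}}

```text
time_s: 3.28
eef_pos: [409.6, 312.2, 56.7]
ee_rot: [0.006, 0.07, 0.997, 0.002]
force: [-8.1, -39.4, 26.7]
grip_width: 0.457
```

Emit:
{"op": "play_rows", "data": {
  "plan": [
    [0,-1.5,4,0,0,0,-1],
    [0,0,4,0,0,0,-1],
    [0,0,4,0,0,0,-1]
  ]
}}

```text
time_s: 3.53
eef_pos: [409.6, 311.8, 68.7]
ee_rot: [0.006, 0.071, 0.997, 0.003]
force: [0.0, -0.9, -1.2]
grip_width: 0.454
```

Emit:
{"op": "play_rows", "data": {
  "plan": [
    [0,0,4,0,0,0,-1],
    [0,0,4,0,0,0,-1],
    [0,0,2,0,0,0,-1]
  ]
}}

```text
time_s: 3.78
eef_pos: [409.2, 311.6, 78.0]
ee_rot: [0.006, 0.071, 0.997, 0.003]
force: [13.7, 7.9, -40.2]
grip_width: 0.452
```

```bash
cat > knob.py <<'E'
from h import *
def knob():
    A=[]
    for n,(x0,y0,x1,y1) in(('top',(180,205,220,245)),('scene',(320,110,356,150))):
        c=cap(n); h=cv2.cvtColor(c['img'],cv2.COLOR_BGR2HSV)
        m=cv2.inRange(h,(0,110,40),(9,255,255))|cv2.inRange(h,(165,110,40),(180,255,255)); m=m[y0:y1,x0:x1]
        M=cv2.moments(m,True); px=(M['m10']/max(M['m00'],1)+x0,M['m01']/max(M['m00'],1)+y0); print(n,px,M['m00'])
knob(); s=sense(); print(s['force'],s['eef_pos'])
E
python3 knob.py
python3 - <<'E'
from h import *
import pickle
c=pickle.load(open('scene.pkl','rb'));print(proj(c,(410,312,81)),proj(c,(410,312,101)))
E
```

```text
top (195.38888888888889, 218.94444444444446) 18.0
scene (339.296875, 128.34375) 64.0
[  7.59258464   7.08839055 -23.36657083] [409.27431904 311.6872112   77.83562445]
[337.00686397 132.53477597] [337.11766621 128.04695453]
```

The knob is at the stop. Release and rise.

Emit:
{"op": "play_rows", "data": {
  "plan": [
    [0,0,-1,0,0,0,1],
    [0,0,0,0,0,0,1],
    [0,0,0,0,0,0,1],
    [0,0,0,0,0,0,1],
    [0,0,35,0,0,0,1]
  ]
}}

```text
time_s: 4.3
eef_pos: [406.9, 310.2, 108.0]
ee_rot: [0.001, 0.071, 0.997, 0.0]
force: [0.5, -0.4, -0.6]
grip_width: 0.999
```

Emit:
{"op": "play_rows", "data": {
  "plan": [
    [0,0,40,0,0,0,1],
    [0,0,40,0,0,0,1],
    [10,-33,25,0,0,0.01,1],
    [10,-38,0,0,0,0.01,1],
    [10,-38,0,0,0,0.01,1]
  ]
}}

```text
time_s: 4.72
eef_pos: [436.1, 204.4, 224.7]
ee_rot: [0.007, 0.051, 0.999, 0.003]
force: [0.7, 0.1, -0.9]
grip_width: 1.0
```

Emit:
{"op": "play_rows", "data": {
  "plan": [
    [10,-38,0,0,0,0,0],
    [10,-38,0,0,0,0,0],
    [10,-38,0,0,0,0,0],
    [10,-38,0,0,0,0,0],
    [0,0,0,0,0,0,-0.2]
  ]
}}

```text
time_s: 5.13
eef_pos: [477.9, 40.1, 229.3]
ee_rot: [0.011, 0.052, 0.999, 0.002]
force: [-0.1, 0.1, 0.3]
grip_width: 0.404
```

```bash
python3 knob.py;python3 w.py w3
```

```text
top (193.8181818181818, 224.16363636363636) 165.0
scene (337.7294117647059, 128.11764705882354) 85.0
[-0.37167387 -0.37347523  0.33885469] [476.88574629  44.40587588 229.22204113]
5.2333 [476.88574629  44.40587588 229.22204113] [0.01106782 0.05080366 0.99864342 0.0027941 ] [-0.37167387 -0.37347523  0.33885469] 0.40023375816799556
cam (array([388.24491124,  52.40077166, 369.78096393]), array([ 0.34043162, -0.02333264, -0.94002426]))
```

View pics/w3.png

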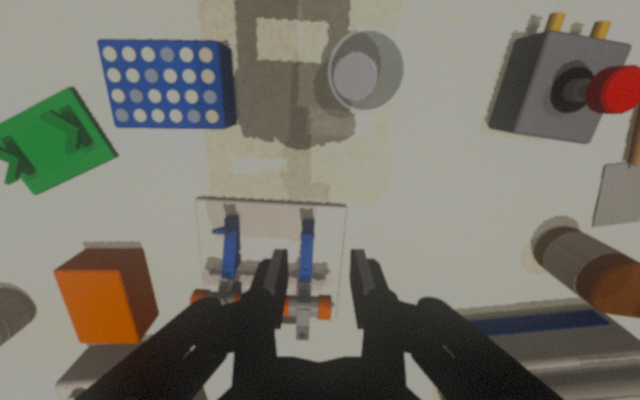

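The wrist view shows the red knob raised (612,90) with its stem visible. The station plate's front corners are at (197,198) and (347,206); the column's orange ends are at about (203,300) and (323,307).

Run:
```python
from h import *
import pickle
c=pickle.load(open('w3.pkl','rb'));t=pickle.load(open('top.pkl','rb'))
a,b=plane(c,(197,198),12),plane(c,(347,205.5),12); print('front corners',a,b,np.linalg.norm(a-b))
u=(b-a)/np.linalg.norm(b-a); x=np.array([u[1],-u[0],0]); print('yaw',np.degrees(np.arctan2(-u[0],u[1])),'origin',(a+b)/2+110*x)
# orange ends
h=cv2.cvtColor(c['img'],cv2.COLOR_BGR2HSV); m=cv2.inRange(h,(3,120,60),(18,255,255)); m[:270]=0;m[330:]=0;m[:,:185]=0;m[:,345:]=0
for k in cv2.findContours(m,cv2.RETR_EXTERNAL,cv2.CHAIN_APPROX_NONE)[0]:
    if cv2.contourArea(k)>40: r=cv2.boundingRect(k); print(r,plane(c,(r[0]+r[2]/2,r[1]+r[3]/2),79))
# top plate corners (from crop /3 + offset)
for p in((325,39),(517,62),(494,244),(302,217)):
    print(plane(t,(p[0]/3+180,p[1]/3+110),12))
k=[plane(t,(p[0]/3+180,p[1]/3+110),12) for p in((325,39),(517,62),(494,244),(302,217))]; print(np.mean(k,0))
```

```text
front corners [ 498.65062295 -114.44340893   12.        ] [529.07243135  77.88111706  12.        ] 194.71571514435325
yaw -8.98854798413658 origin [622.51068186 -35.46722114  12.        ]
(282, 297, 7, 20) [627.47673977 -10.48668808  79.        ]
(318, 296, 13, 24) [634.02453747  36.72696547  79.        ]
(190, 291, 16, 13) [ 602.61423518 -113.26637682   79.        ]
[713.02660365  46.21926249  12.        ]
[ 685.42707575 -151.01757451   12.        ]
[ 498.34611517 -123.0826126    12.        ]
[529.69752792  72.46615918  12.        ]
[606.62433062 -38.85369136  12.        ]
```

Emit:
{"op": "play_rows", "data": {
  "plan": [
    [31,-15,0,-0.001,0.005,-0.015,-0.5],
    [31,-15,0,-0.001,0.005,-0.015,-0.5],
    [31,-15,0,-0.001,0.005,-0.015,-0.5],
    [31,-15,0,-0.001,0.005,-0.015,-0.5],
    [31,-15,0,0,0,0,-0.5]
  ]
}}

```text
time_s: 5.7
eef_pos: [631.6, -20.2, 231.1]
ee_rot: [0.0, 0.074, 0.997, 0.001]
force: [-0.5, 0.4, -0.2]
grip_width: 0.248
```

Emit:
{"op": "play_rows", "data": {
  "plan": [
    [25,-10,0,0,0,0,-0.5],
    [0,0,0,0,0,0,-0.5],
    [0,0,0,0,0,0,-0.5]
  ]
}}

```text
time_s: 5.95
eef_pos: [661.1, -27.4, 228.4]
ee_rot: [-0.001, 0.072, 0.997, 0.001]
force: [-0.5, -0.3, 0.5]
grip_width: 0.246
```

```bash
python3 w.py w4
python3 - <<'E'
from h import *
import pickle
c=pickle.load(open('w4.pkl','rb')); cv2.imwrite('pics/w4b.png',c['img'])
t=cap('top'); cv2.imwrite('pics/t4.png',cv2.resize(t['img'][90:200,240:400],None,fx=4,fy=4))
E
```

```text
5.95 [661.07144207 -27.37292549 228.36301698] [-6.40050075e-04  7.18911374e-02  9.97411646e-01  1.12420158e-03] [-0.45724778 -0.32078071  0.47749195] 0.24590788286713075
cam (array([576.19555771, -15.52001628, 370.91149127]), array([ 0.31674523, -0.03885331, -0.94775872]))
```

View pics/w4.png

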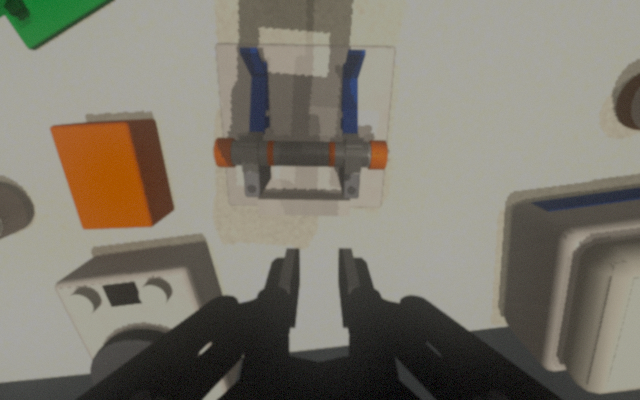

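The wrist view looks straight at the station: column at row 153, columns 215–388, pillars at (251,180) and (352,180), rear bar at row 193. The other bystanders are well clear.

Run:
```python
from h import *
import pickle
c=pickle.load(open('w4.pkl','rb'))
h=cv2.cvtColor(c['img'],cv2.COLOR_BGR2HSV); m=cv2.inRange(h,(3,120,60),(18,255,255)); m[:125]=0;m[180:]=0;m[:,:205]=0;m[:,400:]=0
K=[k for k in cv2.findContours(m,cv2.RETR_EXTERNAL,cv2.CHAIN_APPROX_NONE)[0] if cv2.contourArea(k)>150]
P=[]
for k in K:
    r=cv2.boundingRect(k); p=plane(c,(r[0]+r[2]/2,r[1]+r[3]/2),77); P.append(p); print(r,p)
d=P[0]-P[1]; d*=np.sign(d[1]); print(np.linalg.norm(d),'yaw',np.degrees(np.arctan2(-d[0],d[1])),'mid',(P[0]+P[1])/2)
y=d/np.linalg.norm(d); x=np.array([y[1],-y[0],0]); M=(P[0]+P[1])/2
for X,Y in((40,0),(7,0),(-67,0)): print(X,(M+x*X+y*Y)[:2]-sense()['eef_pos'][:2],(M+x*X)[:2])
# rear bar row 193 at mid, heights?
for z in(12,42,88): print(z,(plane(c,(305,193),z)-M)@x)
q=sense()['ee_rot'];print('tool yaw',np.degrees(np.arctan2(-2*q[1]*q[2],2*q[2]**2-1)))
```

```text
(370, 141, 18, 28) [635.67163671  37.88354927  77.        ]
(214, 139, 19, 28) [ 611.29734949 -116.31977091   77.        ]
156.11780754561295 yaw -8.982194973697068 mid [623.4844931  -39.21811082  77.        ]
40 [  2.75464077 -18.17657972] [662.99396934 -45.46321191]
7 [-29.84067713 -13.02437133] [630.39865144 -40.31100351]
-67 [-102.93320816   -1.47093432] [557.3061204  -28.75756651]
12 61.157453569244694
42 51.832056535976854
88 37.533114418299505
tool yaw -8.238810920406419
```

Emit:
{"op": "play_rows", "data": {
  "plan": [
    [1,-18,0,0,0,-0.013,-0.5],
    [0,0,-35,0,0,0,-0.5],
    [0,0,-35,0,0,0,-0.5],
    [0,0,0,0,0,0,-0.5]
  ]
}}

```text
time_s: 6.38
eef_pos: [659.4, -43.8, 161.6]
ee_rot: [0.003, 0.077, 0.997, 0.0]
force: [-0.0, -0.3, -1.7]
grip_width: 0.247
```

Emit:
{"op": "play_rows", "data": {
  "plan": [
    [2,-1.5,-30,0,0,0,-0.5],
    [0,0,-25,0,0,0,-0.5],
    [0,0,0,0,0,0,-0.5]
  ]
}}

```text
time_s: 6.63
eef_pos: [661.3, -45.5, 111.1]
ee_rot: [0.005, 0.077, 0.997, -0.0]
force: [-1.0, 0.9, 0.4]
grip_width: 0.249
```

Emit:
{"op": "play_rows", "data": {
  "plan": [
    [0,0,-20,0,0,0,-0.5],
    [0,0,-20,0,0,0,-0.5],
    [0,0,-10,0,0,0,-0.5],
    [0,0,0,0,0,0,-0.5]
  ]
}}

```text
time_s: 6.97
eef_pos: [663.8, -46.1, 70.5]
ee_rot: [0.01, 0.077, 0.997, -0.001]
force: [0.1, 0.2, -1.0]
grip_width: 0.253
```

Emit:
{"op": "play_rows", "data": {
  "plan": [
    [0,0,-8,0,0.02,0,-0.5],
    [-1,0,-8,0,0,0,-0.5],
    [0,0,-2,0,0,0,-0.5]
  ]
}}

```text
time_s: 7.22
eef_pos: [664.9, -46.6, 57.4]
ee_rot: [0.003, 0.077, 0.997, -0.003]
force: [-0.3, 0.1, -0.7]
grip_width: 0.254
```

Emit:
{"op": "play_rows", "data": {
  "plan": [
    [-6,0.9,-2,0,0,0,-0.5],
    [-6,0.9,0,0,0,0,-0.5],
    [-5,0.8,0,0,0,0,-0.5],
    [0,0,0,0,0,0,-0.5]
  ]
}}

```text
time_s: 7.55
eef_pos: [647.0, -43.8, 56.4]
ee_rot: [0.004, 0.077, 0.997, -0.003]
force: [1.4, 0.2, -0.9]
grip_width: 0.249
```

Emit:
{"op": "play_rows", "data": {
  "plan": [
    [-4,0.6,0,0,0,0,-0.5],
    [-4,0.6,0,0,0,0,-0.5],
    [-4,0.6,0,0,0,0,-0.5]
  ]
}}

```text
time_s: 7.8
eef_pos: [640.4, -43.1, 60.8]
ee_rot: [0.014, 0.077, 0.997, -0.004]
force: [7.9, -1.6, 3.3]
grip_width: 0.253
```

Emit:
{"op": "play_rows", "data": {
  "plan": [
    [-4,0.6,-4,0,0.02,0,-0.5],
    [-4,0.6,-2,0,0,0,-0.5],
    [-4,0.6,0,0,0,0,-0.5]
  ]
}}

```text
time_s: 8.05
eef_pos: [632.9, -42.4, 59.8]
ee_rot: [0.012, 0.077, 0.997, -0.006]
force: [1.2, -0.3, 0.7]
grip_width: 0.252
```

```bash
cat > col.py <<'E'
from h import *
for n,(x0,y0,x1,y1) in(('scene',(285,180,365,250)),('top',(275,115,360,195))):
    c=cap(n); h=cv2.cvtColor(c['img'],cv2.COLOR_BGR2HSV); m=cv2.inRange(h,(3,110,60),(18,255,255))[y0:y1,x0:x1]
    for k in cv2.findContours(m,cv2.RETR_EXTERNAL,cv2.CHAIN_APPROX_NONE)[0]:
        if cv2.contourArea(k)>5:
            r=cv2.minAreaRect(k); p=(r[0][0]+x0,r[0][1]+y0); print(n,np.round(p,1),np.round(plane(c,p,78)),np.round(plane(c,p,47)))
    cv2.imwrite(f'pics/col_{n}.png',cv2.resize(c['img'][y0:y1,x0:x1],None,fx=6,fy=6,interpolation=cv2.INTER_CUBIC))
E
python3 col.py
```

```text
scene [291. 246.] [ 601. -233.   78.] [ 583. -212.   47.]
scene [315.2 220.8] [ 601. -113.   78.] [584. -88.  47.]
top [342.2 157.6] [ 594. -114.   78.] [ 598. -116.   47.]
```

Emit:
{"op": "play_rows", "data": {
  "plan": [
    [-4,0.6,-1,0,0.01,0,-0.5],
    [-4,0.6,0,0,0,0,-0.5],
    [-3,0.5,0,0,0,0,-0.5]
  ]
}}

```text
time_s: 8.4
eef_pos: [619.1, -40.1, 57.8]
ee_rot: [0.004, 0.077, 0.997, -0.006]
force: [-0.3, 0.1, -0.7]
grip_width: 0.25
```

```bash
python3 col.py
```

```text
scene [291. 246.] [ 601. -233.   78.] [ 583. -212.   47.]
scene [302.5 220. ] [ 568. -132.   78.] [ 549. -107.   47.]
scene [314.3 211.6] [577. -82.  78.] [559. -56.  47.]
top [339.5 176. ] [ 540. -104.   78.] [ 543. -106.   47.]
```

The column has rolled down. I back off slightly, rise, move forward, and look.

Emit:
{"op": "play_rows", "data": {
  "plan": [
    [8,-1.2,0,0,0,0,-0.5],
    [0,0,30,0,0,0,-0.5],
    [0,0,40,0,0,0,-0.5],
    [0,0,40,0,0,0,-0.5],
    [0,0,40,0,0,0,0]
  ]
}}

```text
time_s: 8.92
eef_pos: [621.5, -40.1, 202.6]
ee_rot: [-0.007, 0.077, 0.997, -0.004]
force: [0.7, 0.7, -0.9]
grip_width: 0.378
```

Emit:
{"op": "play_rows", "data": {
  "plan": [
    [-10,2,20,0,0,-0.12,1],
    [-12,2,0,0,0,-0.12,1],
    [-12,2,0,0,0,-0.12,1],
    [-12,2,0,0,0,-0.12,1],
    [-12,2,0,0,0,-0.12,1]
  ]
}}

```text
time_s: 9.33
eef_pos: [565.2, -30.7, 234.5]
ee_rot: [0.001, 0.378, 0.926, -0.003]
force: [0.4, 0.3, 0.4]
grip_width: 0.996
```

```bash
python3 w.py w5; python3 col.py
```

```text
9.3333 [565.22087162 -30.73893582 234.54463408] [ 0.00126934  0.37809382  0.92576015 -0.00340452] [0.44208354 0.33826017 0.36652051] 0.9962897371817891
cam (array([503.59150967,  29.71349779, 376.55204453]), array([ 0.2318334 , -0.22804209, -0.94569223]))
scene [291. 246.] [ 601. -233.   78.] [ 583. -212.   47.]
scene [302.5 220. ] [ 568. -132.   78.] [ 549. -107.   47.]
scene [314.2 211.6] [577. -83.  78.] [558. -57.  47.]
scene [336.3 194.4] [591.  21.  78.] [573.  50.  47.]
top [340. 176.] [ 540. -106.   78.] [ 543. -108.   47.]
top [304. 172.] [554.  -2.  78.] [557.  -1.  47.]
top [288.5 168.5] [565.  43.  78.] [568.  45.  47.]
```

View pics/w5.png

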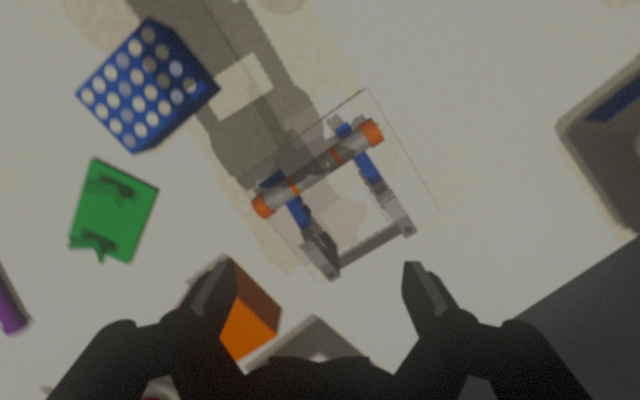

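The column rests in the supports, ends at (262,205) and (371,132) in the wrist image. Compute the grasp.

```bash
cat > ends.py <<'E'
from h import *
import sys
def ends(c,roi,z):
    x0,y0,x1,y1=roi
    h=cv2.cvtColor(c['img'],cv2.COLOR_BGR2HSV); m=cv2.inRange(h,(3,110,60),(18,255,255))[y0:y1,x0:x1]
    K=sorted(cv2.findContours(m,cv2.RETR_EXTERNAL,cv2.CHAIN_APPROX_NONE)[0],key=cv2.contourArea)[-2:]
    P=[]
    for k in K:
        r=cv2.minAreaRect(k); p=(r[0][0]+x0,r[0][1]+y0); P.append(plane(c,p,z)); print(np.round(p,1),r[1],P[-1])
    d=P[0]-P[1]; d*=np.sign(d[1]); M=(P[0]+P[1])/2
    print('len',np.linalg.norm(d),'yaw',np.degrees(np.arctan2(-d[0],d[1])),'mid',M)
    s=sense();q=s['ee_rot'];print('eef',s['eef_pos'],'toolyaw',np.degrees(np.arctan2(-2*q[1]*q[2],2*q[2]**2-1)),'shift',(M-s['eef_pos'])[:2],'f',s['force'],s['time_s'])
E
python3 - <<'E'
from ends import *
import pickle
ends(pickle.load(open('w5.pkl','rb')),(240,105,400,230),46)
E
```

```text
[261.1 207.1] (23.0, 14.40000057220459) [ 541.53837704 -107.09074428   46.        ]
[371.5 132. ] (24.96150779724121, 15.254255294799805) [567.53666828  45.97729047  46.        ]
len 155.26021515567422 yaw -9.639577735013873 mid [554.53752266 -30.55672691  46.        ]
eef [565.65183159 -30.76192681 234.61401559] toolyaw -43.91950370157011 shift [-11.11430893   0.2051999 ] f [0.6137012  0.26428582 0.08096699] 9.4833
```

Emit:
{"op": "play_rows", "data": {
  "plan": [
    [0,0,0,0,0,-0.119,1],
    [0,0,0,0,0,-0.119,1],
    [0,0,0,0,0,-0.119,1],
    [0,0,0,0,0,-0.119,1]
  ]
}}

```text
time_s: 9.82
eef_pos: [567.9, -31.4, 233.9]
ee_rot: [0.0, 0.582, 0.813, -0.004]
force: [-0.1, -0.2, 0.0]
grip_width: 0.996
```

Emit:
{"op": "play_rows", "data": {
  "plan": [
    [-2,0,0,0,0,-0.119,1],
    [-2,0,0,0,0,-0.119,1],
    [-1,0,0,0,0,-0.119,1],
    [0,0,0,0,0,-0.119,1],
    [0,0,0,0,0,0,1]
  ]
}}

```text
time_s: 10.23
eef_pos: [565.9, -32.4, 232.1]
ee_rot: [-0.001, 0.76, 0.649, -0.004]
force: [0.1, -0.5, 0.5]
grip_width: 0.999
```

Emit:
{"op": "play_rows", "data": {
  "plan": [
    [-10,2.5,-20,0,0,0,1],
    [0,0,-40,0,0,0,1],
    [0,0,-40,0,0,0,1],
    [0,0,0,0,0,0,1]
  ]
}}

```text
time_s: 10.57
eef_pos: [558.1, -30.5, 130.3]
ee_rot: [0.001, 0.752, 0.659, -0.002]
force: [-1.2, -0.6, -1.3]
grip_width: 1.001
```

```bash
python3 w.py w6
python3 - <<'E'
from ends import *
import pickle
c=pickle.load(open('w6.pkl','rb'));
for P in ((541.5,-107,46),(567.5,46,46)): print(proj(c,P))
h=cv2.cvtColor(c['img'],cv2.COLOR_BGR2HSV); m=cv2.inRange(h,(3,110,60),(18,255,255))
for k in cv2.findContours(m,cv2.RETR_EXTERNAL,cv2.CHAIN_APPROX_NONE)[0]:
    if cv2.contourArea(k)>60: r=cv2.minAreaRect(k); print(np.round(r[0],1),np.round(r[1],1),plane(c,r[0],46))
print(sense()['eef_pos'])
E
```

```text
10.5667 [558.14040084 -30.53480136 130.26395181] [ 0.00132426  0.75189574  0.65927744 -0.00207297] [-1.18092027 -0.55881065 -1.2690131 ] 1.0006507887331206
cam (array([568.37109354,  54.26314553, 272.2861392 ]), array([-0.03914245, -0.32332035, -0.94552395]))
[312.80118534 288.39521193]
[319.38029235 110.76218853]
[465.  388.1] [11.2 25. ] [ 684.92884309 -253.31163547   46.        ]
[382.5 356.5] [33. 67.] [ 600.11336756 -197.03933805   46.        ]
[315.5 290. ] [20. 29.] [ 543.7131498  -109.04592632   46.        ]
[316.9 244.3] [28.1  9.7] [551.1565222  -62.84613265  46.        ]
[318.9 174.8] [30.1  8.7] [560.84291307  -2.10725201  46.        ]
[320.5 112.5] [23. 37.] [568.16162268  44.67264782  46.        ]
[559.83024355 -30.92959469 134.08143864]
```

Emit:
{"op": "play_rows", "data": {
  "plan": [
    [-3,0,-30,0,0,0,1],
    [0,0,-30,0,0,0,1],
    [0,0,-20,0,0,0,1],
    [0,0,0,0,0,0,1]
  ]
}}

```text
time_s: 10.95
eef_pos: [563.5, -32.7, 61.5]
ee_rot: [0.01, 0.747, 0.665, 0.003]
force: [-0.8, 0.8, -0.3]
grip_width: 0.997
```

Emit:
{"op": "play_rows", "data": {
  "plan": [
    [-7,1.5,0,0.011,0.018,-0.05,1],
    [0,0,-12,0,0,0,1],
    [-1,0,-12,0,0,0,1],
    [0,0,-10,0,0,0,1],
    [0,0,0,0,0,0,1]
  ]
}}

```text
time_s: 11.37
eef_pos: [562.0, -32.8, 34.1]
ee_rot: [0.006, 0.76, 0.65, 0.004]
force: [-0.3, 0.8, 0.0]
grip_width: 0.997
```

Emit:
{"op": "play_rows", "data": {
  "plan": [
    [-6,1,-5,0.005,0.01,0,1],
    [-1,0.5,-6,0,0,0,1],
    [0,0,-3,0,0,0,1],
    [0,0,0,0,0,0,1]
  ]
}}

```text
time_s: 11.7
eef_pos: [555.0, -31.3, 19.3]
ee_rot: [0.001, 0.759, 0.651, 0.002]
force: [0.3, -0.1, -0.6]
grip_width: 1.003
```

Emit:
{"op": "play_rows", "data": {
  "plan": [
    [0,0,0,0,0,0,-0.2],
    [0,0,0,0,0,0,-0.4],
    [0,0,0,0,0,0,-1],
    [0,0,0,0,0,0,-1],
    [0,0,0,0,0,0,-1]
  ],
  "grip_force": 35
}}

```text
time_s: 12.12
eef_pos: [556.3, -31.5, 20.1]
ee_rot: [0.002, 0.759, 0.651, 0.003]
force: [31.9, -1.0, 1.8]
grip_width: 0.3
```

Emit:
{"op": "play_rows", "data": {
  "plan": [
    [2,0,5,0,0,0,-1],
    [1,0,12,0,0,0,-1],
    [0,0,25,0,0,0,-1],
    [0,0,35,0,0,0,-1],
    [0,0,35,0,0,0,-1]
  ]
}}

```text
time_s: 12.53
eef_pos: [555.3, -30.6, 129.1]
ee_rot: [-0.004, 0.759, 0.651, -0.001]
force: [0.9, 0.3, -1.1]
grip_width: 0.282
```

```bash
python3 w.py w7
python3 - <<'E'
from ends import *
import pickle
c=pickle.load(open('w7.pkl','rb'));
h=cv2.cvtColor(c['img'],cv2.COLOR_BGR2HSV); m=cv2.inRange(h,(3,110,60),(18,255,255))
s=sense();z=s['eef_pos'][2]+25
for k in cv2.findContours(m,cv2.RETR_EXTERNAL,cv2.CHAIN_APPROX_NONE)[0]:
    if cv2.contourArea(k)>60: r=cv2.minAreaRect(k); print(np.round(r[0],1),np.round(r[1],1),plane(c,r[0],z))
print(s['eef_pos'],s['ee_rot'],s['force'],s['grip_width'])
E
```

```text
12.5333 [555.2630206  -30.56100884 129.07471219] [-0.00413739  0.75938167  0.65063136 -0.00109605] [ 0.94556579  0.33657466 -1.10169015] 0.2819015083765862
cam (array([568.21531866,  52.59412915, 271.82454413]), array([-0.05186008, -0.31330961, -0.94827809]))
[412.  381.7] [60.9 16.2] [593.57902666 -86.71814511 161.43472716]
[318.6 347.8] [20.6 45.2] [550.18519595 -57.97288409 161.43472716]
[318.5 235. ] [20. 55.] [559.25523026   1.11536745 161.43472716]
[320. 121.] [46. 74.] [566.75930802  46.07034443 161.43472716]
[558.26159847 -31.23237926 136.43472716] [5.51882656e-04 7.59287917e-01 6.50751250e-01 2.08958248e-03] [ 3.85129125 -1.11416931  6.06273497] 0.27869408515292604
```

View pics/w7.png

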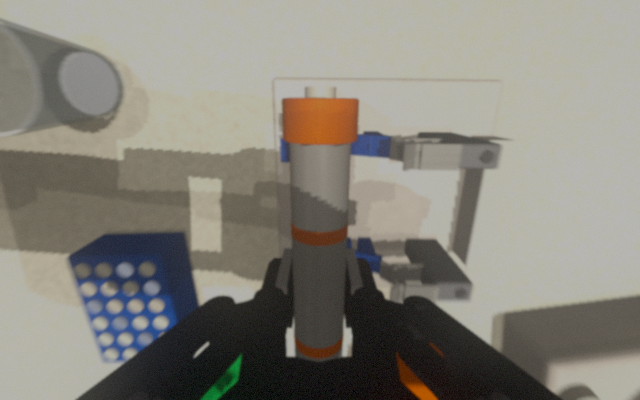

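Held at its middle (stripes at (318,235) and (318,348), fingers between them), width 25 mm. I carry it to above the cradle, and meanwhile refine the cradle position from w5.

Emit:
{"op": "play_rows", "data": {
  "plan": [
    [-18,-31,5,0,0,0.058,-1],
    [-18,-31,0,0,0,0.058,-1],
    [-18,-31,0,0,0,0.058,-1],
    [-18,-31,0,0,0,0.058,-1],
    [-18,-31,0,0,0,0.058,-1]
  ]
}}

```text
time_s: 13.0
eef_pos: [467.7, -185.9, 145.7]
ee_rot: [0.004, 0.649, 0.761, 0.005]
force: [0.7, -0.8, -1.3]
grip_width: 0.28
```

Emit:
{"op": "play_rows", "data": {
  "plan": [
    [-18,-31,0,0,0,0.058,-1],
    [-18,-31,0,0,0,0.058,-1],
    [0,0,0,0,0,0,-1],
    [0,0,0,0,0,0,-1]
  ]
}}

```text
time_s: 13.33
eef_pos: [425.7, -255.4, 145.4]
ee_rot: [0.003, 0.603, 0.798, 0.004]
force: [0.5, 0.9, -1.5]
grip_width: 0.282
```

Run:
```python
from h import *
import pickle
for n,roi in(('w5',(50,145,175,275)),('top',(365,190,430,245)),('scene',(205,220,265,270))):
    c=pickle.load(open(n+'.pkl','rb')); x0,y0,x1,y1=roi
    h=cv2.cvtColor(c['img'],cv2.COLOR_BGR2HSV); m=cv2.inRange(h,(45,90,30),(85,255,255))[y0:y1,x0:x1]
    k=max(cv2.findContours(m,cv2.RETR_EXTERNAL,cv2.CHAIN_APPROX_NONE)[0],key=cv2.contourArea)
    # ray-cast contour to z=10 then min-area rectangle in world
    W=np.array([plane(c,(p[0][0]+x0,p[0][1]+y0),10)[:2] for p in k],np.float32)
    print(n,cv2.minAreaRect(W))
s=sense();q=s['ee_rot'];print(s['eef_pos'],q,'toolyaw',np.degrees(np.arctan2(-2*q[1]*q[2],2*q[2]**2-1)),s['grip_width'],s['force'])
```

```text
w5 ((412.31683349609375, -282.887451171875), (87.25914001464844, 142.98614501953125), 16.9008731842041)
top ((410.92926025390625, -279.99957275390625), (87.22676086425781, 128.9172821044922), 17.02492904663086)
scene ((415.85186767578125, -275.91461181640625), (90.03016662597656, 144.7352752685547), 16.685029983520508)
[ 425.70690236 -255.42887734  145.44437867] [0.00287717 0.60267966 0.79796654 0.00428252] toolyaw -74.12673176323187 0.2816070808247121 [ 0.48704976  0.91197532 -1.54860937]
```

Emit:
{"op": "play_rows", "data": {
  "plan": [
    [-15,-24,0,-0.003,0.01,0.022,-1],
    [0,0,-20,0,0,0,-1],
    [0,0,-15,0,0,0,-1],
    [0,0,0,0,0,0,-1],
    [0,0,0,0,0,0,-1]
  ]
}}

```text
time_s: 13.75
eef_pos: [411.4, -278.3, 109.7]
ee_rot: [-0.0, 0.593, 0.805, 0.0]
force: [0.1, -0.0, -2.4]
grip_width: 0.278
```

```bash
cat > pl.py <<'E'
from h import *
# column ends by triangulation of orange end blobs in top and scene
s=sense();q=s['ee_rot'];z=s['eef_pos'][2]+23.5
y=np.array([-np.sin(np.radians(17)),np.cos(np.radians(17)),0])
ctr=np.array([s['eef_pos'][0],s['eef_pos'][1],z])
print('eef',s['eef_pos'],'ang',np.degrees(np.arctan2(2*q[2]**2-1,2*q[1]*q[2])),'q',np.round(q,4),s['grip_width'],s['force'],s['time_s'])
res={}
for n in('top','scene','wrist'):
    c=cap(n); cv2.imwrite(f'pics/pl_{n}.png',c['img'])
    h=cv2.cvtColor(c['img'],cv2.COLOR_BGR2HSV); m=cv2.inRange(h,(3,110,50),(18,255,255))
    for sg in(1,-1):
        e=ctr+sg*76*y; u,v=proj(c,e)
        r=18 if n!='wrist' else 50
        x0,y0=int(u-r),int(v-r)
        if x0<0 or y0<0 or u>640 or v>400: continue
        for k in cv2.findContours(m[y0:y0+2*r,x0:x0+2*r],cv2.RETR_EXTERNAL,cv2.CHAIN_APPROX_NONE)[0]:
            if cv2.contourArea(k)>(8 if n!='wrist' else 200):
                b=cv2.minAreaRect(k); p=(b[0][0]+x0,b[0][1]+y0); print(n,sg,'exp',np.round((u,v)),'got',np.round(p,1),np.round(b[1],1),np.round(plane(c,p,z+5),1))
E
python3 pl.py
```

```text
eef [ 411.41416621 -278.32489177  109.68860366] ang 17.19856800575595 q [-2.000e-04  5.934e-01  8.049e-01  1.000e-04] 0.27801640065207167 [ 0.14330952 -0.02032005 -2.4089589 ] 13.75
top 1 exp [379. 229.] got [378.8 229.2] [9.8 6.3] [ 387.6 -204.7  138.2]
scene 1 exp [239. 198.] got [240.9 195.2] [7.2 3.1] [ 390.7 -196.7  138.2]
scene -1 exp [216. 234.] got [216.7 233.1] [10.3  9.4] [ 438.3 -350.5  138.2]
wrist 1 exp [322. 125.] got [319.5 120.5] [75. 47.] [ 387.7 -204.2  138.2]
```

Emit:
{"op": "play_rows", "data": {
  "plan": [
    [0.5,-2.7,-20,0,0,0,-1],
    [0,0,-25,0,0,0,-1],
    [0,0,-15,0,0,0,-1],
    [0,0,0,0,0,0,-1]
  ]
}}

```text
time_s: 14.23
eef_pos: [414.9, -282.2, 52.7]
ee_rot: [0.005, 0.592, 0.806, -0.001]
force: [0.1, 0.7, -2.2]
grip_width: 0.281
```

Emit:
{"op": "play_rows", "data": {
  "plan": [
    [-3,1,-8,0.007,0.007,0,-1],
    [0,0,-8,0,0,0,-1],
    [-1,0.3,-6,0,0,0,-1],
    [0,0,0,0,0,0,-1]
  ]
}}

```text
time_s: 14.57
eef_pos: [412.0, -281.5, 31.9]
ee_rot: [0.002, 0.592, 0.806, -0.001]
force: [0.1, 0.4, -2.7]
grip_width: 0.279
```

```bash
python3 pl.py
```

```text
eef [ 412.03926381 -281.46156412   31.93358472] ang 17.38921591477877 q [ 2.100e-03  5.921e-01  8.059e-01 -6.000e-04] 0.2793005043888494 [ 0.14605034  0.43252667 -2.65391007] 14.5667
top 1 exp [376. 227.] got [375.5 227.5] [8.9 5.7] [ 388.5 -207.7   60.4]
scene 1 exp [241. 217.] got [243.8 214.8] [7.8 4.2] [ 392.9 -200.3   60.4]
scene -1 exp [219. 253.] got [220.4 252.2] [9.8 8.9] [ 437.8 -352.8   60.4]
wrist 1 exp [322. 124.] got [319.5 120.5] [47. 75.] [ 388.3 -207.5   60.4]
wrist -1 exp [319. 399.] got [318.5 353.5] [ 9. 41.] [ 422.2 -316.5   60.4]
```

Emit:
{"op": "play_rows", "data": {
  "plan": [
    [-0.5,0.5,-6,0,0,0,-1],
    [0,0,-6,0,0,0,-1],
    [0,0,-2,0,0,0,-1]
  ]
}}

```text
time_s: 14.97
eef_pos: [412.7, -282.1, 19.3]
ee_rot: [0.005, 0.592, 0.806, -0.001]
force: [-0.6, 0.3, -2.4]
grip_width: 0.281
```

Emit:
{"op": "play_rows", "data": {
  "plan": [
    [-1.5,1,-2,0.004,0.004,0,-1],
    [0,0,-2,0,0,0,-1],
    [0,0,-1,0,0,0,-1]
  ]
}}

```text
time_s: 15.22
eef_pos: [413.1, -281.5, 15.4]
ee_rot: [0.004, 0.592, 0.806, 0.0]
force: [2.1, 0.5, 2.4]
grip_width: 0.283
```

Emit:
{"op": "play_rows", "data": {
  "plan": [
    [0,0,-1.5,0,0,0,-1],
    [0,0,-1,0,0,0,-1]
  ]
}}

```text
time_s: 15.38
eef_pos: [413.7, -281.6, 14.8]
ee_rot: [0.004, 0.592, 0.806, 0.0]
force: [-8.0, 4.5, 19.0]
grip_width: 0.278
```

```bash
python3 pl.py
```

```text
eef [ 413.68224991 -281.61560732   14.83693661] ang 17.347423098747093 q [0.0043 0.5924 0.8057 0.    ] 0.2776555830832212 [-8.04169249  4.48247148 18.98615903] 15.3833
top 1 exp [375. 226.] got [374.6 227. ] [9.2 5.7] [ 389.3 -207.8   43.3]
scene 1 exp [242. 221.] got [245. 219.] [7.1 4.2] [ 395.5 -200.4   43.3]
scene -1 exp [221. 257.] got [222.  256.5] [9.4 8.9] [ 440.5 -352.8   43.3]
wrist 1 exp [323. 126.] got [320.  121.5] [47. 76.] [ 389.7 -207.4   43.3]
```

Seated (19 N up). I release and rise.

Emit:
{"op": "play_rows", "data": {
  "plan": [
    [0,0,0,0,0,0,-0.2],
    [0,0,0,0,0,0,0.2],
    [0,0,0,0,0,0,0.6],
    [0,0,0,0,0,0,1],
    [0,0,2,0,0,0,1]
  ]
}}

```text
time_s: 15.95
eef_pos: [413.6, -281.8, 17.0]
ee_rot: [0.004, 0.592, 0.806, -0.0]
force: [-0.0, -0.2, -0.3]
grip_width: 0.941
```

Emit:
{"op": "play_rows", "data": {
  "plan": [
    [0,0,20,0,0,0,1],
    [0,0,35,0,0,0,1],
    [0,0,40,0,0,0,1],
    [0,0,40,0,0,0,1],
    [0,0,10,0,0,0,1]
  ]
}}

```text
time_s: 16.37
eef_pos: [411.0, -279.4, 165.0]
ee_rot: [-0.0, 0.593, 0.806, 0.001]
force: [0.8, 0.0, 1.5]
grip_width: 0.999
```

Emit:
{"op": "play_rows", "data": {
  "plan": [
    [-5,35,0,0,0,0,1],
    [-5,38,0,0,0,0,1],
    [0,0,0,0,0,0,1],
    [0,0,0,0,0,0,1]
  ]
}}

```text
time_s: 16.7
eef_pos: [401.5, -205.7, 169.8]
ee_rot: [0.005, 0.593, 0.805, 0.0]
force: [-0.1, -1.3, -0.2]
grip_width: 1.0
```

```bash
python3 w.py w9
python3 - <<'E'
from h import *
import pickle
w=pickle.load(open('w9.pkl','rb'));t=cap('top');s=cap('scene')
pickle.dump(t,open('t9.pkl','wb'));pickle.dump(s,open('s9.pkl','wb'))
y=np.array([-np.sin(np.radians(17)),np.cos(np.radians(17)),0])
for n,c in(('top',t),('scene',s),('w',w)):
    h=cv2.cvtColor(c['img'],cv2.COLOR_BGR2HSV); m=cv2.inRange(h,(3,110,50),(18,255,255)); P=[]
    for sg in(1,-1):
        u,v=proj(c,np.array([411,-280,37.7])+sg*76*y); r=14 if n!='w' else 35
        x0,y0=max(int(u-r),0),max(int(v-r),0)
        K=cv2.findContours(m[y0:y0+2*r,x0:x0+2*r],cv2.RETR_EXTERNAL,cv2.CHAIN_APPROX_NONE)[0]
        if not K: print(n,sg,'none',u,v);continue
        b=cv2.minAreaRect(max(K,key=cv2.contourArea)); p=(b[0][0]+x0,b[0][1]+y0); P.append(plane(c,p,41)); print(n,sg,np.round((u,v)),np.round(p,1),np.round(P[-1],1))
    if len(P)==2: print('mid',(P[0]+P[1])/2,'len',np.linalg.norm(P[0]-P[1]),'yaw',np.degrees(np.arctan2(*(P[1]-P[0])[:2]*[1,-1])))
E
```

```text
16.7 [ 401.51631378 -205.6938237   169.80205614] [4.64340536e-03 5.93277542e-01 8.04984587e-01 1.08962783e-04] [-0.11315212 -1.34371378 -0.24333153] 1.0002226105617729
cam (array([ 374.25956717, -123.87965215,  311.63623737]), array([ 0.10623644, -0.31021532, -0.94475605]))
top 1 none 374.2287653724478 227.0313001188934
top -1 [422. 211.] [423.1 211.1] [ 433.2 -354.8   41. ]
scene 1 [242. 221.] [243.7 220.1] [ 393.5 -204.8   41. ]
scene -1 [220. 257.] [222.  256.5] [ 438.8 -351.5   41. ]
mid [ 416.16058256 -278.13957538   41.        ] len 153.5995419010557 yaw 17.15362472033574
w 1 [306. 189.] [306.5 190. ] [ 389.2 -206.8   41. ]
w -1 [307. 316.] [308.2 321.3] [ 435.6 -357.4   41. ]
mid [ 412.42100257 -282.11220602   41.        ] len 157.54207096206798 yaw 17.14221532115609
```

View pics/w9.png

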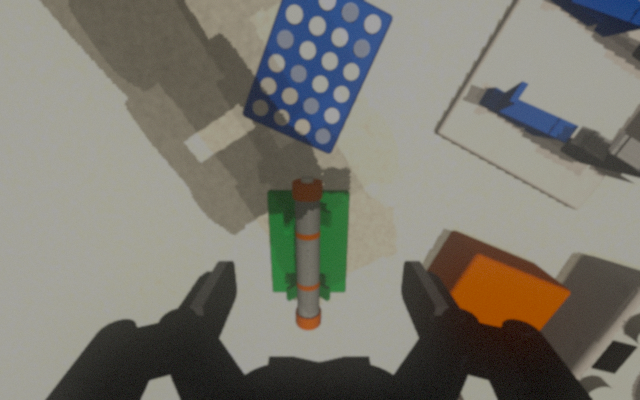

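The column lies in the groove: ends at (306,190) and (308,321), plate spanning rows 190–292. I check centring in the same image.

Run:
```python
from h import *
import pickle
c=pickle.load(open('w9.pkl','rb')); h=cv2.cvtColor(c['img'],cv2.COLOR_BGR2HSV)
m=cv2.inRange(h,(45,90,30),(85,255,255)); k=np.vstack([k for k in cv2.findContours(m[170:320,250:370],0,1)[0] if cv2.contourArea(k)>50])
W=np.array([plane(c,(p[0][0]+250,p[0][1]+170),10)[:2] for p in k if p[0][1]+170<300 ],np.float32); print('cradle',cv2.minAreaRect(W))
# plate corners by eye
Q=[plane(c,p,10) for p in((268.5,190.5),(349,190.5),(347.5,292),(273,292))]; print(np.round(Q,1),np.mean(Q,0))
m=cv2.inRange(h,(3,110,50),(18,255,255))[170:335,285:335]
P=[]
for k in cv2.findContours(m,0,1)[0]:
    if cv2.contourArea(k)>25: r=cv2.boundingRect(k); P.append(plane(c,(r[0]+r[2]/2+285,r[1]+r[3]/2+170),48)); print(r,P[-1])
d=np.array([-np.sin(np.radians(17)),np.cos(np.radians(17)),0]); print([float((p-np.array([411,-280,0]))@d) for p in P])
for n in('w4','w6'):pass
```

```text
cradle ((413.22845458984375, -283.87286376953125), (87.50626373291016, 139.96783447265625), 17.16607666015625)
[[ 352.  -228.9   10. ]
 [ 434.8 -203.4   10. ]
 [ 476.1 -327.    10. ]
 [ 388.7 -353.8   10. ]] [ 412.90105779 -278.29834618   10.        ]
(12, 143, 23, 17) [ 434.48905766 -351.45201686   48.        ]
(12, 112, 23, 9) [ 421.25361452 -306.99432265   48.        ]
(11, 62, 23, 9) [ 403.48274644 -250.81371319   48.        ]
(7, 9, 30, 23) [ 389.40566665 -205.02752461   48.        ]
[-75.19743937324724, -28.81266589459002, 30.10881712500131, 78.01010683229627]
```

Centred within ~1 mm: the stripe midpoint is +0.7 mm along the groove and the plate centre +1.1 mm in the same image. Now to the knob with the fingers shut.

Emit:
{"op": "play_rows", "data": {
  "plan": [
    [2,40,5,0,0,0,-1],
    [2,40,5,0,0,0,-1],
    [2,40,0,0,0,0,-1],
    [2,40,0,0,0,0,-1],
    [2,40,0,0,0,0,-1]
  ]
}}

```text
time_s: 17.27
eef_pos: [412.2, -9.9, 178.5]
ee_rot: [0.004, 0.601, 0.799, -0.0]
force: [0.4, -1.0, -0.0]
grip_width: 0.306
```

Emit:
{"op": "play_rows", "data": {
  "plan": [
    [0,40,0,0,0,0,-1],
    [0,40,0,0,0,0,-1],
    [0,40,0,0,0,0,-1],
    [0,40,0,0,0,0,-1],
    [0,40,0,0,0,0,-1]
  ]
}}

```text
time_s: 17.68
eef_pos: [413.4, 196.9, 177.9]
ee_rot: [0.004, 0.603, 0.797, -0.001]
force: [0.1, -1.2, 0.4]
grip_width: -0.004
```

Emit:
{"op": "play_rows", "data": {
  "plan": [
    [0,40,0,0,0,0,-1],
    [0,30,0,0,0,0,-1],
    [0,0,0,0,0,0,-1],
    [0,0,0,0,0,0,-1]
  ]
}}

```text
time_s: 18.02
eef_pos: [414.2, 275.6, 176.1]
ee_rot: [0.004, 0.602, 0.799, -0.001]
force: [-0.3, -0.6, 0.7]
grip_width: 0.002
```

Emit:
{"op": "play_rows", "data": {
  "plan": [
    [-3,35,0,0,0,0,-1],
    [0,0,-15,0,0,0,-1],
    [0,0,-15,0,0,0,-1],
    [0,0,0,0,0,0,-1]
  ]
}}

```text
time_s: 18.35
eef_pos: [414.1, 308.9, 144.4]
ee_rot: [0.004, 0.604, 0.797, -0.001]
force: [-0.1, -1.1, -1.0]
grip_width: -0.003
```

```bash
python3 w.py w10
python3 - <<'E'
from h import *
import pickle
c=pickle.load(open('w10.pkl','rb')); h=cv2.cvtColor(c['img'],cv2.COLOR_BGR2HSV)
m=cv2.inRange(h,(0,110,40),(9,255,255))|cv2.inRange(h,(165,110,40),(180,255,255))
for k in cv2.findContours(m,0,1)[0]:
    if cv2.contourArea(k)>200: b=cv2.boundingRect(k); print(b,plane(c,(b[0]+b[2]/2,b[1]+b[3]/2),108))
E
```

```text
18.35 [414.14416212 308.87833679 144.41984263] [ 0.00405315  0.6035836   0.7972884  -0.00127155] [-0.05811553 -1.1377049  -0.96309094] -0.0034895039931665335
cam (array([389.35732011, 391.53145724, 286.17856205]), array([ 0.09582495, -0.31417244, -0.94456179]))
(287, 196, 58, 58) [409.68120819 314.66462286 108.        ]
```

Emit:
{"op": "play_rows", "data": {
  "plan": [
    [-4,3.5,-12,0,0,0,-1],
    [0,0,-12,0,0,0,-1],
    [0,0,0,0,0,0,-1]
  ]
}}

```text
time_s: 18.65
eef_pos: [413.3, 309.9, 123.5]
ee_rot: [0.005, 0.606, 0.796, 0.0]
force: [0.3, 0.4, -0.2]
grip_width: -0.005
```

Emit:
{"op": "play_rows", "data": {
  "plan": [
    [0,0,-4,0,0,0,-1],
    [0,0,-4,0,0,0,-1],
    [0,0,-3,0,0,0,-1]
  ]
}}

```text
time_s: 18.9
eef_pos: [415.6, 308.6, 114.7]
ee_rot: [0.006, 0.607, 0.795, 0.002]
force: [-0.1, 1.0, 0.2]
grip_width: -0.001
```

Emit:
{"op": "play_rows", "data": {
  "plan": [
    [-6,4,0,0.003,0.008,0,-1],
    [-1,0.5,-4,0,0,0,-1],
    [0,0,-4,0,0,0,-1],
    [0,0,-3,0,0,0,-1]
  ]
}}

```text
time_s: 19.23
eef_pos: [409.1, 313.4, 104.7]
ee_rot: [0.003, 0.607, 0.795, 0.002]
force: [-0.9, -1.0, 1.1]
grip_width: -0.001
```

Emit:
{"op": "play_rows", "data": {
  "plan": [
    [0,0,-4,0,0,0,-1],
    [0,0,-4,0,0,0,-1],
    [0,0,-3,0,0,0,-1]
  ]
}}

```text
time_s: 19.48
eef_pos: [408.8, 313.7, 92.6]
ee_rot: [0.003, 0.607, 0.795, 0.002]
force: [-5.9, -3.7, 42.7]
grip_width: -0.002
```

Emit:
{"op": "play_rows", "data": {
  "plan": [
    [0,0,3,0,0,0,-1],
    [0,0,30,0,0,0,-1],
    [0,0,40,0,0,0,-1],
    [0,0,40,0,0,0,-1],
    [-5,-35,30,0,0,0,-1]
  ]
}}

```text
time_s: 19.9
eef_pos: [400.7, 283.0, 229.4]
ee_rot: [-0.001, 0.606, 0.796, -0.004]
force: [1.7, 0.5, 1.3]
grip_width: 0.001
```

Emit:
{"op": "play_rows", "data": {
  "plan": [
    [-10,-40,0,0,0,0,-1],
    [-10,-40,0,0,0,0,-1],
    [0,0,0,0,0,0,-1],
    [0,0,0,0,0,0,-1]
  ]
}}

```text
time_s: 20.23
eef_pos: [381.2, 198.3, 234.8]
ee_rot: [0.002, 0.606, 0.795, 0.0]
force: [-0.1, -0.1, 0.2]
grip_width: 0.004
```

```bash
python3 knob.py
python3 - <<'E'
from h import *
a=cap('scene')['img']; cv2.imwrite('pics/fin.png',a)
E
```

```text
top (194.49180327868854, 220.72131147540983) 61.0
scene (337.55172413793105, 132.64367816091954) 87.0
[0.39053043 0.98753166 0.60195417] [381.34994964 199.28901821 234.48245027]
```

View pics/fin.png

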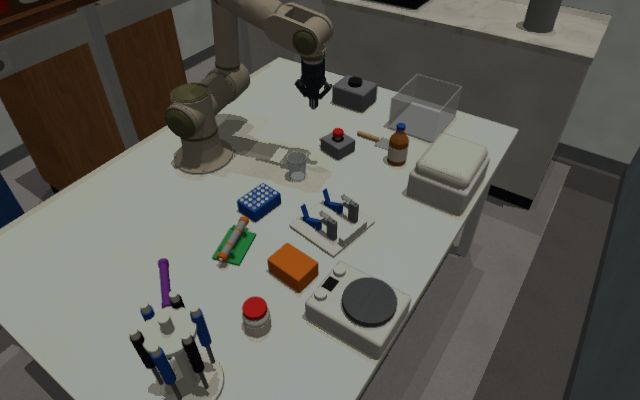

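The knob is back at its home pixel (337.6,132.6). The column lies in the cradle at (235,240), the clips are empty and the bystanders are unmoved.

```bash
python3 -c "
from rig import ctrl; print(ctrl.finish_job())"
```

```text
the job is handed in; nothing more can be done
None
```

The change-over is done and handed in at about 20 s of the 72 s allowed. In order, I:

1. Pulled the red knob up to its stop.
2. Pushed the column evenly out of both clips, so it rolled onto the blue catch supports and lay there free.
3. Lifted it from there into the green cradle and let go.
4. Pushed the knob fully home again.

**Last checks**
- **Knob:** back at its starting spot in the scene picture, row 132.6. It was at row 128.1 when raised.
- **Column:** lies in the groove, aligned with it to about 0.2°. It is centred to within about 1 mm when column and cradle are compared in the same wrist picture.
- **Bystanders:** the other things look unmoved in the last picture. The robot is clear of everything.

**What did not fully agree or went less cleanly**
- **Calibration spread:** the scene camera alone put the column's middle about 5 mm from the other views. It was off by a similar amount for the cradle, so I put this down to the calibration and viewing angle.
- **Knob grip:** my first grip on the knob sat too high, so I opened and gripped again before pulling.
- **Forces:** contact peaked briefly at about 48 N when I regripped the knob, about 43 N at its upper stop and 43 N when pushing it home. These were all at the fingers, not the arm or the gripper's body, and below the 120 N wrist limit.

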